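Fit the adapter carrier under the fixture's stud head

TASK

Fit the adapter carrier that has the big oblong eye onto the fixture: tilt it so that the eye passes over the stud's wide round head, then level it so that it lies flat on the fixture's base plate, held captive under the head, and let go. Leave the other carrier, the one with the small round hole, where it is.

Things in the scene. Friction and masses are not known exactly. Their poses are not given: they have to be found in the camera images.
- carrier_tab (a point): Centre of the upright black grip tab on the loose carrier to fit, a 174 mm aluminium plate 4 mm thick, 180 g, lying flat on the bench. Tab 40 mm along x, 10 mm thick along y, top 54 mm above the plate's underside; this point 29 mm above it. Flat green circuit boards either side. Axes: -x runs from tab to eye end (at first roughly towards the robot), y across, z up.
- carrier_eye (a point): Centre of its oblong eye, 2 mm above the plate's underside, 90 mm along -x from the tab, same axes. A through opening 50 mm along x by 74 mm along y, corners cut 8 mm. Rim at the -x end 14 mm wide, side rims 13 mm (plate 100 mm wide here); tail 80 mm wide, ending 135 mm along +x from this point.
- stud (a point): Foot of the fixed stud's axis, on the base plate's top face, 12 mm above the bench. Stem 8 mm diameter; flat round head 54 mm diameter, 30 to 35 mm above this point, too wide for the eye if level: eye end some 30 degrees low, outer rim down past one side and in under the head, then level. Dark steel base 110 mm wide, from -60 to +170 mm along this point's x (away from the robot); z up.
- spare_tab (a point): Centre of the grip tab of the other carrier, to be left alone: same plate, boards, tab, axes and heights, but with only a 24 mm round hole in place of the oblong eye. The two carriers lie on either side of the fixture, either way about.
Not all that is in view belongs to the job. Leave any yellow look-alike of the part that bears carrier_tab alone.

How it is judged:
By the outcome, as a careful person would: the job done as asked, in the order asked, and still so for the second after the job is handed in, with the robot touching nothing.
It also fails if it takes over 40 s, if anything falls off the work surface, if the arm or the gripper's body presses on something with over 40 N, if the wrist force passes 120 N, or if a joint passes its speed limit or range.

ROBOT

A 6-joint arm with a two-finger parallel gripper is mounted at the origin on the work surface. World frame = base frame: x ahead of the robot, y to its left, z up, the work surface at z = 0. Lengths are in m, angles in rad, forces in N, time in s.
With the tool pointing down it reaches from about 0.325 to 0.775 m from the base axis. Payload 5.5 kg.
Tool frame: the origin (TCP) lies between the finger pads; the fingertips stand 8 mm ahead of it and the grasp point (between the pads) lies 11 mm behind it (tcp_to_tips is the distance from the TCP to the fingertips, in m); z points along the fingers, y is the direction in which the jaws open and shut (so a half turn about z gives the same grasp; the last joint's range is limited). The gripper opens to 88 mm and grips with 3 to 60 N. Pads are 20 mm wide; open, the fingers measure 115 mm over their backs; the gripper's body (75 mm by 178 mm) begins 61 mm behind the grasp point.
Start: joints at [-1.298, 0.091, 1.231, -0, 1.82, -0.057], TCP at [0.194, -0.568, 0.231] pointing down, gripper open.
Joint ranges: [-2.87, 2.87], [-0.86, 2.18], [0.17, 2.46], [-1.51, 4.65], [0.06, 2.69], [-2.65, 2.65]. Speed limits (rad/s): [2.57, 2.57, 3.01, 3.14, 3.14, 3.14].

INTERFACE

Orientations are given as a unit quaternion [w, x, y, z].
In Python, from bench import * gives the robot as it stands. Calls block until the motion is done:
- move_to(position, orientation): joint-space move of the TCP to a pose.
- move_l(position, speed=0.15, orientation=None): straight line of the TCP; orientation=None keeps the orientation; speed is the mean speed in m/s.
- movej(angles): joint-space move.
- gripper_open() and close(): open the fingers fully, or close them until they stop; the grip force is fixed at half the most.
- hold(seconds).
- inverse_kinematics(position, orientation): joint angles nearest the present ones, or None.
- state(): the state.
- get_image(name): name is "scene" or "top" or "wrist"; returns a dict with "frame" (384x512x3 uint8, blue, green, red), "depth" (384x512 float32, m along the optical axis (not along the pixel's ray), 0 where there is no reading), "camera_matrix" (3x3 intrinsics, pixels), "view" (4x4, takes a point from world to camera coordinates). Camera axes: x right, y up, looking along -z (the intrinsics and any distortion apply to the point x, -y, -z); pixel columns grow to the right and rows downward; lengths in m; the calibration is good to about 2 mm. A picture is of the moment at which its call begins.
A pose or a line that the arm cannot do raises IKError and nothing moves.
- job_done(): hands the job in, once; it reports no verdict.
The state is a dict: "time": time; "joint_pos": joint angles; "dq": joint speeds; "joint_torque": joint torques, N m; "ee_pos": TCP position; "ee_rot": TCP orientation; "ft_force": force on the tool from outside, world axes, zero at the start; "moment": the same for the moment, N m; "finger_gap": finger opening in m.
Only numpy, scipy, OpenCV 4.12 (cv2) and the standard library are available. Lean on these libraries where they do the work, as an engineer would, in place of code of your own. Each camera call takes 0.05 s, during which the arm holds its last target.

## Working session

There is one attempt and no reset: what is moved stays moved. The work goes in short steps, each a Python script; the robot and the scene stay as the last script left them, time stands still between calls to the robot, and variables do not carry over. Pictures are saved under pics/ and viewed, and the job is handed in when it is done.

```bash
mkdir -p pics; ls
cat > h.py <<'E'
from bench import *
import numpy as np, cv2
def snap(n,f):
    g=get_image(n); cv2.imwrite(f'pics/{f}.png',g['frame']); np.savez(f'pics/{f}.npz',**g); return g
def deproj(g):
    d=g['depth'];K=g['camera_matrix'];V=g['view']
    v,u=np.mgrid[:d.shape[0],:d.shape[1]]
    x=(u-K[0,2])/K[0,0]*d;y=(v-K[1,2])/K[1,1]*d
    P=np.stack([x,-y,-d,np.ones_like(d)],-1)@np.linalg.inv(V).T
    return P[...,:3]
E
python3 - <<'E'
from h import *
for n in ['scene','top','wrist']:
    g=snap(n,n+'0'); print(g['camera_matrix'].round(1).tolist(),g['view'].round(3).tolist(),[k for k in g])
s=state();print(s['time'],s['ee_pos'],s['ee_rot'],s['ft_force'])
import cv2
a=[cv2.imread(f'pics/{n}0.png') for n in ['scene','top']]
E
```

```text
pics
[[498.8, 0.0, 263.1], [0.0, 498.8, 187.4], [0.0, 0.0, 1.0]] [[-0.856, 0.516, -0.015, 0.436], [-0.436, -0.708, 0.555, 0.091], [0.276, 0.482, 0.831, -1.726], [0.0, 0.0, 0.0, 1.0]] ['frame', 'depth', 'camera_matrix', 'view']
[[452.2, 0.0, 258.3], [0.0, 452.2, 199.0], [0.0, 0.0, 1.0]] [[-0.013, -1.0, 0.012, -0.109], [0.993, -0.011, 0.116, -0.47], [-0.116, 0.013, 0.993, -1.368], [0.0, 0.0, 0.0, 1.0]] ['frame', 'depth', 'camera_matrix', 'view']
[[288.9, 0.0, 258.4], [0.0, 288.9, 188.7], [0.0, 0.0, 1.0]] [[0.324, -0.946, -0.001, -0.6], [0.908, 0.311, -0.282, 0.033], [0.267, 0.09, 0.96, -0.391], [0.0, 0.0, 0.0, 1.0]] ['frame', 'depth', 'camera_matrix', 'view']
0.15 [ 0.19424199 -0.56747607  0.22977075] [-7.36179402e-04  9.86432946e-01  1.64163013e-01 -7.80939292e-05] [-0.452242   -1.01090209 -0.42858767]
```

View pics/top0.png

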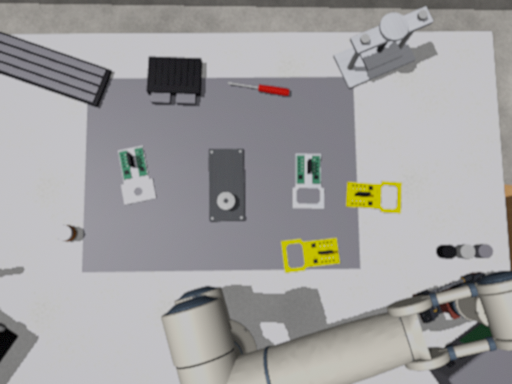

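View pics/scene0.png

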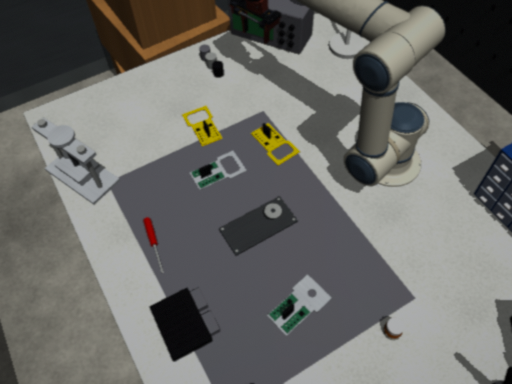

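Candidates in top view: the bare aluminium plate with an oblong eye (308,181), the aluminium plate with a small round hole (137,175), and yellow look-alikes (374,196) and (311,253). The first fits: aluminium, large eye. I'll confirm it in a crop and measure.

Run:
```python
import numpy as np, cv2
from h import deproj
g=dict(np.load('pics/top0.npz'));f=g['frame']
a=cv2.resize(f[140:225,275:345],None,fx=6,fy=6,interpolation=cv2.INTER_CUBIC)
b=cv2.resize(f[140:225,195:255],None,fx=6,fy=6,interpolation=cv2.INTER_CUBIC)
cv2.imwrite('pics/crop0.png',np.hstack([a,b]))
P=deproj(g); np.set_printoptions(precision=4,suppress=True,linewidth=160)
for u,v in [(335,150),(227,160),(226,201),(301,190),(308,205)]: print(u,v,P[v,u])
# head: z 38..55 around stud
m=np.zeros(f.shape[:2],bool)
r=P[140:230,195:260]; k=(r[...,2]>.035)&(r[...,2]<.06); q=r[k]; print('head',k.sum(),q.mean(0),q.min(0),q.max(0))
r=P[140:225,280:340]; k=(r[...,2]>.04)&(r[...,2]<.07); q=r[k]; print('tab',k.sum(),q.mean(0),q.min(0),q.max(0))
k=(r[...,2]>.002)&(r[...,2]<.03); q=r[k]; print('plate',k.sum(),q.min(0),q.max(0))
r=P[140:230,195:260];k=(r[...,2]>.008)&(r[...,2]<.02); q=r[k];print('base',k.sum(),q.min(0),q.max(0),np.median(q[:,2]), cv2.minAreaRect((q[:,:2]*1000).astype(np.float32)))
```

```text
335 150 [ 0.6263 -0.3618  0.0009]
227 160 [ 0.595  -0.0174  0.0126]
226 201 [ 0.461  -0.0157  0.0471]
301 190 [ 0.4985 -0.2499  0.0016]
308 205 [ 0.4504 -0.2706  0.0032]
head 241 [ 0.4643 -0.0148  0.0478] [ 0.4392 -0.0403  0.041 ] [0.4895 0.0117 0.0565]
tab 54 [ 0.5701 -0.2723  0.0524] [ 0.551  -0.2776  0.0411] [ 0.5906 -0.2678  0.0629]
plate 2454 [ 0.3897 -0.3754  0.002 ] [ 0.6603 -0.1814  0.0299]
base 2218 [ 0.3774 -0.1155  0.008 ] [0.6566 0.0835 0.0199] 0.012876312437424375 ((517.6229858398438, -15.081985473632812), (198.3271026611328, 279.3813781738281), 89.2916259765625)
```

```bash
python3 - <<'E'
import cv2
E
true
```

```text
(no output)
```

View pics/crop0.png

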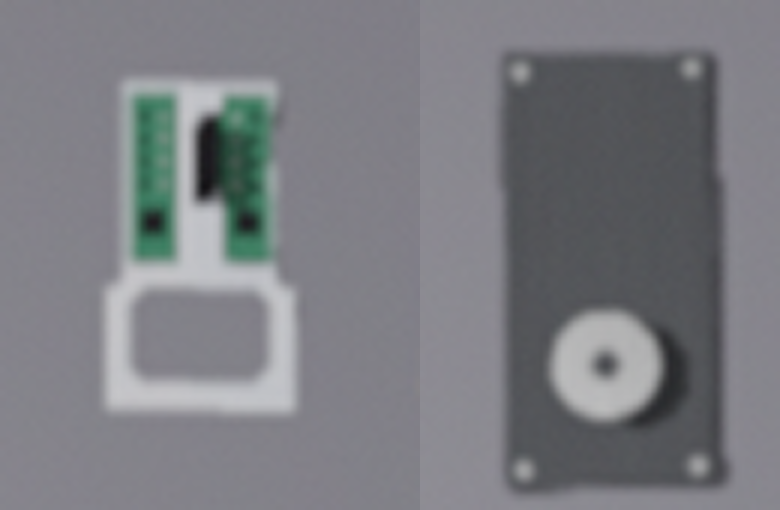

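Crop confirms the target: bare aluminium plate, big oblong eye at about top (308,195), black tab at about (310,167), stud head at (226,201). Next: fit the plate and base poses.

```bash
cat >> h.py <<'E'
def plane(g,uv,z):
    uv=np.asarray(uv,float).reshape(-1,2);K=g['camera_matrix'];I=np.linalg.inv(g['view'])
    d=np.c_[(uv[:,0]-K[0,2])/K[0,0],-(uv[:,1]-K[1,2])/K[1,1],-np.ones(len(uv))]@I[:3,:3].T
    o=I[:3,3]; t=(z-o[2])/d[:,2]; return o+t[:,None]*d
E
python3 - <<'E'
from h import plane,deproj
import numpy as np,cv2
g=dict(np.load('pics/top0.npz'));f=g['frame']
hsv=cv2.cvtColor(f,cv2.COLOR_BGR2HSV)
def win(m,u0,u1,v0,v1):
    o=np.zeros_like(m);o[v0:v1,u0:u1]=m[v0:v1,u0:u1];return o
w=win(((hsv[...,2]>150)).astype(np.uint8),285,335,145,215)
cs,h=cv2.findContours(w,cv2.RETR_CCOMP,cv2.CHAIN_APPROX_NONE)
for c,hh in zip(cs,h[0]):
    if len(c)>30:
        p=plane(g,c,.004)[:,:2]*1000; print('plate' if hh[3]<0 else 'hole',len(c),cv2.minAreaRect(p.astype(np.float32)))
gray=hsv[...,2]
print(gray[175,200:255], gray[150:160,215],gray[190,285:335])
b=win((gray<75).astype(np.uint8),200,255,140,230)
cs,_=cv2.findContours(b,cv2.RETR_EXTERNAL,cv2.CHAIN_APPROX_NONE);c=max(cs,key=cv2.contourArea)
p=plane(g,c,.012)[:,:2]*1000;print('base',len(c),cv2.minAreaRect(p.astype(np.float32)))
s=win((gray>120).astype(np.uint8),205,245,185,220)
cs,_=cv2.findContours(s,cv2.RETR_EXTERNAL,cv2.CHAIN_APPROX_NONE);c=max(cs,key=cv2.contourArea)
p=plane(g,c,.047)[:,:2]*1000;print('head',cv2.minEnclosingCircle(p.astype(np.float32)),cv2.fitEllipse(p.astype(np.float32)))
P=deproj(g);r=P[150:215,285:335];k=(r[...,2]>.04)&(r[...,2]<.065);q=(r[k][:,:2]*1000).astype(np.float32);print('tab',cv2.minAreaRect(q))
# tab black top
E
```

```text
plate 185 ((528.7919921875, -272.3815002441406), (101.05272674560547, 176.78668212890625), 88.7712173461914)
hole 66 ((480.4784240722656, -269.7419128417969), (72.96327209472656, 47.602325439453125), 89.34172821044922)
hole 68 ((565.4854125976562, -248.06021118164062), (25.47064208984375, 90.28573608398438), 88.71214294433594)
[145 145 144 144 144 143 144 144 132 104  89  86  87  89  88  88  88  89
  90  89  88  90  88  90  88  91  91  89  89  89  88  89  89  88  88  88
  88  88  87  86  86  86  85  81  86 108 133 142 140 140 141 141 140 139
 139] [90 87 87 88 89 89 89 88 88 88] [139 137 138 137 136 136 141 165 192 199 195 181 159 142 136 136 136 137
 136 136 135 137 135 136 136 136 135 136 136 136 135 135 135 145 166 187
 198 198 184 152 133 134 135 136 136 135 135 135 135 136]
base 36 ((456.16357421875, -44.05271530151367), (21.72056007385254, 52.45976257324219), 71.2952651977539)
head ((462.7992248535156, -14.06580924987793), 28.306285858154297) ((462.84844970703125, -13.667256355285645), (53.23210525512695, 54.081329345703125), 79.47533416748047)
tab ((570.9317016601562, -272.60321044921875), (9.362208366394043, 39.705509185791016), 88.32574462890625)
```

Run:
```python
from h import plane,deproj
import numpy as np,cv2
g=dict(np.load('pics/top0.npz'));f=g['frame']
gray=f.max(-1)
b=np.zeros_like(gray);b[140:230,200:255]=gray[140:230,200:255]<115
cs,_=cv2.findContours(b,cv2.RETR_EXTERNAL,cv2.CHAIN_APPROX_NONE);c=max(cs,key=cv2.contourArea)
p=plane(g,c,.012)[:,:2]*1000;print('base',len(c),cv2.minAreaRect(p.astype(np.float32)))
c=c[:,0]
L=c[(c[:,0]<216)&(c[:,1]>155)&(c[:,1]<215)];R=c[(c[:,0]>238)&(c[:,1]>155)&(c[:,1]<215)]
for e in (L,R):
    q=plane(g,e,.012);print(np.polyfit(q[:,0],q[:,1],1))
P=deproj(g);r=P[140:215,285:335]
gm=(f[140:215,285:335,1].astype(int)-f[140:215,285:335,2]>30)
print('boards z',np.percentile(r[gm][:,2],[5,50,95]))
# ik checks
from bench import *
from scipy.spatial.transform import Rotation as Rot
def quat(pitch,yaw):
    # tool: z down, x along +X or -X
    out=[]
    for flip in (0,np.pi):
        q=(Rot.from_euler('z',yaw)*Rot.from_euler('y',pitch)*Rot.from_euler('x',np.pi)*Rot.from_euler('z',flip)).as_quat()
        out.append(q[[3,0,1,2]])
    return out
for pos,pi in [((.571,-.272,.15),0),((.571,-.272,.02),0),((.55,-.014,.14),-.5236),((.55,-.014,.14),-.61),((.57,-.014,.1),-.4),((.555,-.014,.034),0)]:
    for q in quat(pi,0): 
        s=inverse_kinematics(pos,q); print(pos,pi,None if s is None else np.round(s,2))
```

```text
base 219 ((517.3890380859375, -16.270774841308594), (228.5277557373047, 116.18960571289062), 0.6654832363128662)
[0.01142957 0.0338475 ]
[ 0.00902394 -0.07730215]
boards z [0.0012296  0.00643632 0.01220617]
(0.571, -0.272, 0.15) 0 [-0.5   0.18  1.28 -0.    1.68  1.07]
(0.571, -0.272, 0.15) 0 [-0.5   0.18  1.28 -0.    1.68 -2.07]
(0.571, -0.272, 0.02) 0 [-0.5   0.24  1.45 -0.    1.46  1.07]
(0.571, -0.272, 0.02) 0 [-0.5   0.24  1.45 -0.    1.46 -2.07]
(0.55, -0.014, 0.14) -0.5236 [-0.13 -0.53  2.    0.07  1.15  1.43]
(0.55, -0.014, 0.14) -0.5236 [-0.13 -0.53  2.    0.07  1.15 -1.71]
(0.55, -0.014, 0.14) -0.61 [-0.14 -0.61  2.08  0.09  1.06  1.42]
(0.55, -0.014, 0.14) -0.61 [-0.14 -0.61  2.08  0.09  1.06 -1.73]
(0.57, -0.014, 0.1) -0.4 [-0.11 -0.34  1.9   0.05  1.18  1.45]
(0.57, -0.014, 0.1) -0.4 [-0.11 -0.34  1.9   0.05  1.18 -1.69]
(0.555, -0.014, 0.034) 0 [-0.09  0.02  1.65 -0.    1.47  1.48]
(0.555, -0.014, 0.034) 0 [-0.09  0.02  1.65 -0.    1.47 -1.66]
```

```bash
cat >> h.py <<'E'
from scipy.spatial.transform import Rotation as Rot
STUD=np.array([.463,-.0147,.012])
TC=np.array([.090,0,.020])   # TCP in carrier frame (eye centre underside)
def tool(E,pitch,yaw,tc=TC):
    R=Rot.from_euler('z',yaw)*Rot.from_euler('y',pitch)
    q=(R*Rot.from_euler('x',np.pi)).as_quat()[[3,0,1,2]]
    return np.asarray(E)+R.apply(tc), q
E
python3 - <<'E'
from h import *
yaw=-.022; c=np.array([.5708,-.2722]); 
_,q=tool([0,0,0],0,yaw)
move_to([*c,.16],q)
g=snap('wrist','w1'); s=state();print(s['time'],s['ee_pos'],s['joint_pos'],s['finger_gap'])
print(g['view'].round(3).tolist())
E
```

```text
1.9667 [ 0.57035693 -0.27327525  0.16031401] [-5.00432182e-01  1.75278652e-01  1.26331310e+00 -3.10223876e-04
  1.70252860e+00  1.09366390e+00] 0.08778620782378714
[[-0.023, -1.0, 0.0, -0.26], [0.959, -0.022, -0.282, -0.54], [0.281, -0.006, 0.96, -0.486], [0.0, 0.0, 0.0, 1.0]]
```

View pics/w1.png

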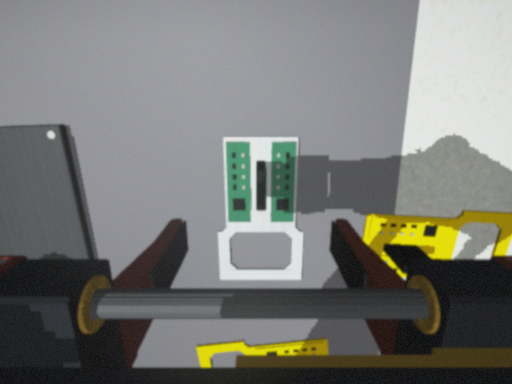

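The wrist view shows the carrier squarely between the fingers, with the tab at (261,185) and the eye at (261,251). Refining, then grasping.

Run:
```python
from h import *
g=dict(np.load('pics/w1.npz'));f=g['frame'];gray=f.max(-1)
w=np.zeros_like(gray);w[130:285,210:312]=gray[130:285,210:312]>165
cs,h=cv2.findContours(w,cv2.RETR_CCOMP,cv2.CHAIN_APPROX_NONE)
for c,hh in zip(cs,h[0]):
    if len(c)>60: print(hh[3],len(c),cv2.minAreaRect((plane(g,c,.004)[:,:2]*1000).astype(np.float32)))
print(plane(g,[[261.5,160],[261.5,211]],.054)[:,:2])
yaw=-.022; c=np.array([.5708,-.2725]); _,q=tool([0,0,0],0,yaw)
move_l([*c,.020],.12,q)
close(); s=state(); print(s['time'],s['ee_pos'],s['finger_gap'],s['ft_force'])
move_l([*c,.09],.12)
s=state(); print(s['time'],s['ee_pos'],s['finger_gap'],s['ft_force'],s['moment'])
snap('wrist','w2')
```

```text
-1 584 ((527.9091796875, -274.2862548828125), (102.47129821777344, 175.8953094482422), 88.66361236572266)
5 171 ((479.2977600097656, -272.9295654296875), (74.69849395751953, 50.5834846496582), 88.66476440429688)
5 200 ((565.047607421875, -251.30648803710938), (27.10344696044922, 92.13123321533203), 88.58100128173828)
[[ 0.59939086 -0.27674536]
 [ 0.54973396 -0.27575023]]
4.4583 [ 0.570787   -0.27261243  0.01999789] 0.009854163210730469 [ 0.01230355 -1.21128739 -0.9359095 ]
5.1917 [ 0.57043341 -0.27227211  0.08908111] 0.009644643278857947 [ 0.39899986 -0.23238201 -2.05462321] [ 0.01167743 -0.04042583 -0.01330144]
```

View pics/w2.png

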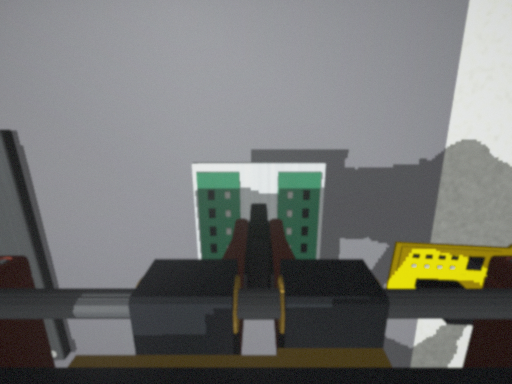

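Grasp is good (gap 9.6 mm, carrier level). Carry and tilt to above the stud, then look before lowering.

```bash
cat >> h.py <<'E'
YB=.010
TC=np.array([.0905,0,.020])
def rel(X,Z,deg,Y=0):
    d=Rot.from_euler('z',YB).apply([X/1e3,Y/1e3,Z/1e3]); return tool(STUD+d,-np.radians(deg),YB,TC)
def eye():
    s=state(); R=Rot.from_quat(np.asarray(s['ee_rot'])[[1,2,3,0]])*Rot.from_euler('x',np.pi).inv()
    E=np.asarray(s['ee_pos'])-R.apply(TC); return Rot.from_euler('z',-YB).apply(E-STUD)*1e3, R.as_euler('zyx',degrees=True)
def go(X,Z,deg,sp=.1):
    p,q=rel(X,Z,deg); move_l(p,sp,q)
E
python3 - <<'E'
from h import *
for k in [(-13,95,30),(-13,31,30),(11,31,30),(11,12,0),(0,8,0),(0,.5,0)]:
    print(k,inverse_kinematics(*rel(*k)) is not None)
go(-13,95,30,.15)
s=state();print(s['time'],eye(),s['ft_force'],s['finger_gap'])
snap('scene','s2');snap('top','t2')
a=cv2.imread('pics/s2.png')[120:290,170:350];b=cv2.imread('pics/t2.png')[120:290,150:330]
cv2.imwrite('pics/c2.png',np.hstack([cv2.resize(x,(396,374),interpolation=cv2.INTER_CUBIC) for x in (a,b)]))
E
```

```text
(-13, 95, 30) True
(-13, 31, 30) True
(11, 31, 30) True
(11, 12, 0) True
(0, 8, 0) True
(0, 0.5, 0) True
7.225 (array([-12.98205632,  -0.39186908,  94.75315299]), array([  0.62407927, -29.95451224,   0.30706372])) [-0.29869699  0.50654079 -2.35326025] 0.010124334751246074
```

View pics/c2.png

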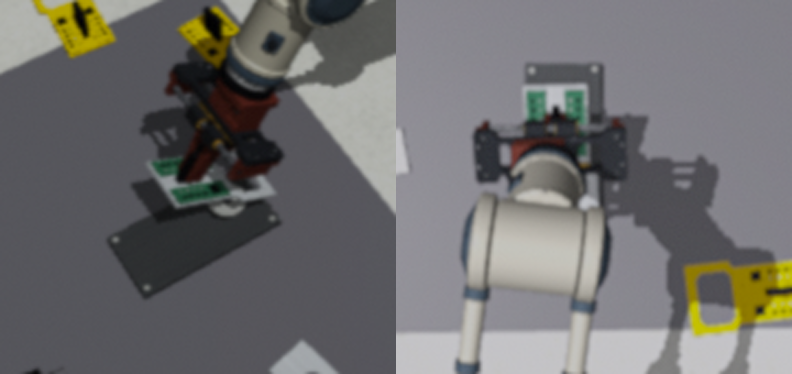

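The carrier is tilted with the eye over the head, as in the left crop near (240,205). Checking for in-hand slip using depth.

Run:
```python
from h import *
s=state();R=Rot.from_quat(np.asarray(s['ee_rot'])[[1,2,3,0]])*Rot.from_euler('x',np.pi).inv()
E=np.asarray(s['ee_pos'])-R.apply(TC)
np.set_printoptions(precision=1,suppress=True)
for n in ['s2','t2']:
    g=dict(np.load(f'pics/{n}.npz'));P=deproj(g);q=R.inv().apply((P.reshape(-1,3)-E))*1e3
    f=g['frame'].reshape(-1,3).astype(int)
    green=(f[:,1]-f[:,2]>25)
    k=(abs(q[:,2]-2)<14)&(q[:,0]>-60)&(q[:,0]<160)&(abs(q[:,1])<65)&(g['depth'].ravel()>0)
    print(n,k.sum(),'range',q[k].min(0),q[k].max(0))
    for nm,kk in (('green',k&green),('white',k&(f.min(1)>165))):
        if kk.sum()>20:
            A=np.c_[q[kk][:,:2],np.ones(kk.sum())];c=np.linalg.lstsq(A,q[kk][:,2],rcond=None)[0]
            print(nm,kk.sum(),'slopes deg',np.degrees(c[:2]),'z0',c[2],np.percentile(q[kk],[2,98],axis=0))
```

```text
s2 618 range [-40.  -44.2  -1.6] [137.2  50.9  15.4]
green 206 slopes deg [1.  0.5] z0 5.106313583249234 [[ 48.5 -37.2   2.9]
 [128.9  36.   10.1]]
t2 551 range [-37.9 -47.9  -3.4] [138.4  42.   15.2]
green 221 slopes deg [ 0.4 -0.9] z0 4.30134943276335 [[ 46.6 -33.5   0.4]
 [128.1  38.1   9.3]]
white 95 slopes deg [-0.2  0.9] z0 3.7287558644624594 [[-33.7 -41.   -1.6]
 [134.6  12.3   7.9]]
```

No slip: the extents match −39..135 mm within about 2 mm and the slopes are within 1°. Lower the rim past the head, then slide it under, watching the force.

Run:
```python
from h import *
def rep(n):
    s=state();print(n,round(s['time'],2),eye()[0].round(1),eye()[1].round(1),np.round(s['ft_force'],1),round(s['finger_gap'],4))
    return np.linalg.norm(np.asarray(s['ft_force'])-[0,0,-2.2])
for k in [(-13,60,30),(-13,42,30),(-13,31,30),(0,31,30),(11,31,30)]:
    go(*k,sp=.08)
    if rep(k)>6: print('STOP');break
snap('scene','s3')
a=cv2.imread('pics/s3.png')[160:260,190:310]
cv2.imwrite('pics/c3.png',cv2.resize(a,None,fx=6,fy=6,interpolation=cv2.INTER_CUBIC))
```

```text
(-13, 60, 30) 7.92 [-13.1   0.   59.6] [  0.7 -30.    0.3] [ 0.8 -0.  -1.9] 0.0097
(-13, 42, 30) 8.29 [-13.5   0.1  41. ] [  0.7 -29.9   0.3] [-0.1 -0.2 -1.5] 0.0097
(-13, 31, 30) 8.57 [-13.5   0.1  30. ] [  0.7 -29.9   0.3] [ 0.2 -1.6 -2.1] 0.0097
(0, 31, 30) 8.88 [ 0.1  0.  31.1] [  0.7 -30.    0.3] [ 0.5  0.  -1.9] 0.0097
(11, 31, 30) 9.18 [10.7  0.  30.9] [  0.7 -30.    0.3] [-0.2  0.4 -1.8] 0.0097
```

View pics/c3.png

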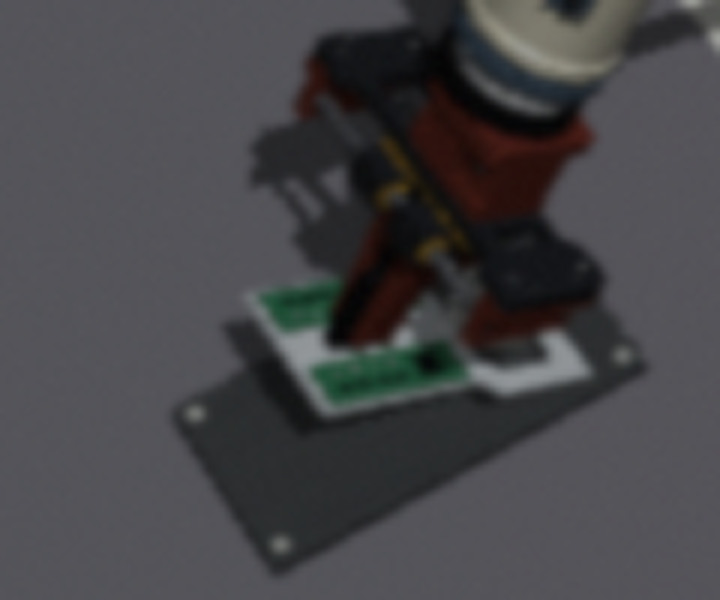

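No contact, and the rim is down at the near side (560,370), with the fingers hiding the head. Level in small steps, centre, and set down.

Run:
```python
from h import *
def rep(n):
    s=state();print(n,round(s['time'],2),eye()[0].round(1),eye()[1].round(1),np.round(s['ft_force'],1),np.round(s['moment'],2),round(s['finger_gap'],4))
    return np.linalg.norm(np.asarray(s['ft_force'])-[0,0,-2.2])
for k in [(11,26,22.5),(11,21.5,15),(11,17,7.5),(11,12,0),(0,8,0),(0,3,0),(0,1,0)]:
    go(*k,sp=.06)
    if rep(k)>7: print('STOP');break
snap('scene','s4');snap('top','t4')
a=cv2.imread('pics/s4.png')[160:260,190:310]
cv2.imwrite('pics/c4.png',cv2.resize(a,None,fx=6,fy=6,interpolation=cv2.INTER_CUBIC))
```

```text
(11, 26, 22.5) 9.65 [10.9  0.1 25.7] [  0.6 -22.5   0.3] [ 0.5 -0.4 -2. ] [-0.01  0.3   0.01] 0.0098
(11, 21.5, 15) 10.07 [10.9  0.  21.4] [  0.6 -15.1   0.2] [ 0.3 -0.  -2.8] [-0.    0.16  0.01] 0.0098
(11, 17, 7.5) 10.49 [10.9  0.1 16.9] [ 0.6 -7.6  0.1] [-0.6 -0.5 -2. ] [-0.02  0.12 -0.03] 0.0099
(11, 12, 0) 10.93 [11.  0. 12.] [ 0.6 -0.1  0. ] [ 0.3  0.9 -1.8] [-0.01 -0.05  0.02] 0.0102
(0, 8, 0) 11.27 [-0.4  0.   8.3] [ 0.6 -0.1 -0. ] [ 0.3 -0.4 -3.5] [ 0.03 -0.06 -0.01] 0.0102
(0, 3, 0) 11.52 [-0.2  0.   2.6] [0.6 0.  0. ] [-0.9  0.  -2.5] [ 0.   -0.01  0.03] 0.0097
(0, 1, 0) 11.77 [-0.   0.   0.8] [0.6 0.  0. ] [ 0.3  0.7 -2.8] [-0.03 -0.04 -0.07] 0.01
```

View pics/c4.png

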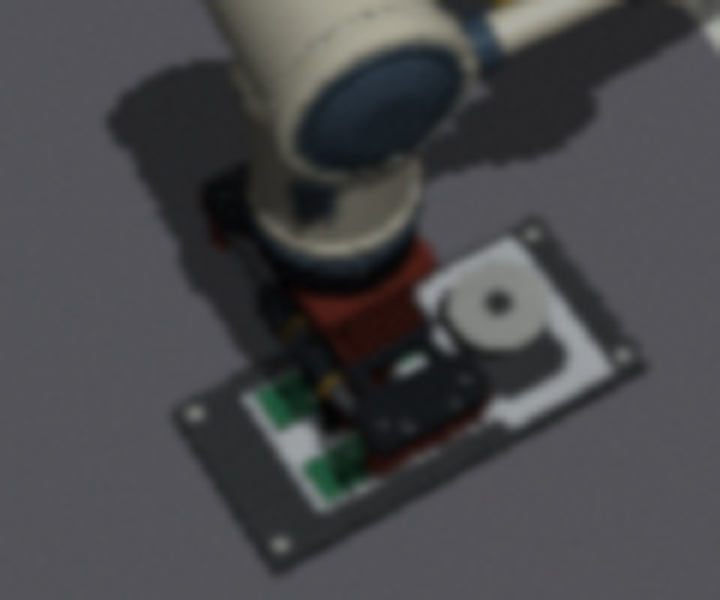

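The head at (498,303) sits above the plate, with the eye around the stem. Touch down gently, release, retreat.

Run:
```python
from h import *
for Z in (.2,-.4,-1.,-1.6):
    go(0,Z,0,sp=.02); s=state(); print(Z,eye()[0].round(2),np.round(s['ft_force'],1))
    if s['ft_force'][2]>1.5: break
gripper_open(); hold(.3)
s=state();print(s['time'],s['finger_gap'],np.round(s['ft_force'],1))
p,q=rel(0,120,0); move_l(p,.12,q)
p=np.array([.40,-.33,.25]); move_to(p,q)
s=state();print(s['time'],s['ee_pos'])
snap('scene','s5');snap('top','t5')
a=cv2.imread('pics/s5.png')[160:260,190:310];b=cv2.imread('pics/t5.png')[140:240,175:275]
cv2.imwrite('pics/c5.png',np.hstack([cv2.resize(a,(432,360),interpolation=cv2.INTER_CUBIC),cv2.resize(b,(360,360),interpolation=cv2.INTER_CUBIC)]))
```

```text
0.2 [-0.05  0.01  0.13] [-0.7  0.7 -2. ]
-0.4 [ 0.17 -0.01 -0.09] [0.2 0.7 0.4]
-1.0 [ 0.2  -0.   -0.12] [-2.7  0.5  5.9]
14.1667 0.0875440776595708 [-0.3  0.5 -1.1]
16.6917 [ 0.40047965 -0.32927466  0.24941279]
```

View pics/c5.png

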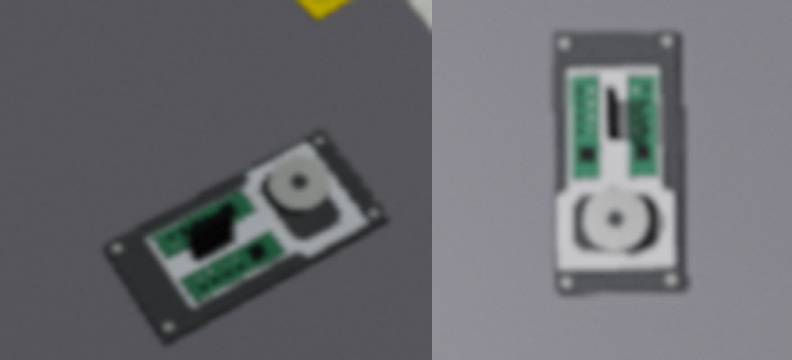

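View pics/t5.png

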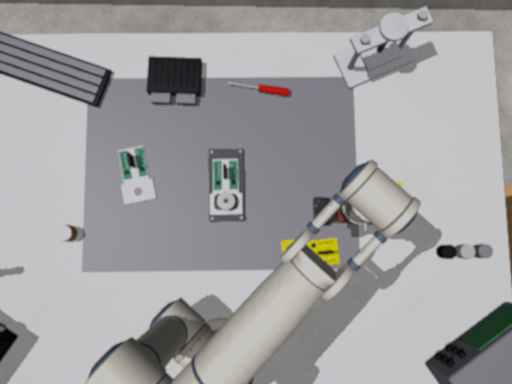

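The plate lies on the base with the eye centred under the head (top (226,201)). The spare at (137,175) hasn't moved. Numeric flatness check, then hand in.

Run:
```python
from h import *
np.set_printoptions(precision=2,suppress=True)
for n in ('s5','t5'):
    g=dict(np.load(f'pics/{n}.npz'));q=Rot.from_euler('z',-YB).apply(deproj(g).reshape(-1,3)-STUD)*1e3;f=g['frame'].reshape(-1,3)
    k=(abs(q[:,2]-4)<10)&(f.min(1)>160)&(abs(q[:,1])<60)&(q[:,0]>-60)&(q[:,0]<160)
    A=np.c_[q[k][:,:2],np.ones(k.sum())];c=np.linalg.lstsq(A,q[k][:,2],rcond=None)[0];print(n,k.sum(),'slopes',np.degrees(c[:2]),'top z',c[2],q[k].min(0),q[k].max(0))
print(cv2.absdiff(cv2.imread('pics/top0.png'),cv2.imread('pics/t5.png'))[140:210,110:165].max())
s=state();print(s['time'],s['ft_force'])
job_done()
```

```text
s5 1 slopes [ 1.93 -0.03] top z 0.00028815930085103415 [117.07  -1.6    3.95] [117.07  -1.6    3.95]
t5 518 slopes [-0.17 -0.1 ] top z 4.886296078767711 [-39.04 -46.37  -3.64] [135.58  51.    13.85]
7
16.7917 [0.03 0.25 0.31]
the job is handed in; nothing more can be done
```

I fitted the carrier with the big oblong eye onto the stud and handed the job in at about 16.8 s. I gripped it by the tab and tilted it 30° with the eye end low. The rim then went down past the head on the robot side and in under it, and I levelled, centred, set down and released the carrier.

**Last checks**
- **Fit:** the top camera shows the plate flat, with slopes under 0.2° and its top face about 4.9 mm above the base against a nominal 4 mm. It spans −39 to +135.6 mm about the stud, so the eye is centred under the head.
- **Forces:** the wrist readings I took while passing the head showed no contact. The touchdown reading was about 6 N.
- **Other things in the scene:** the area around the spare carrier looks the same in the first and last top pictures. I made no numerical check on the yellow look-alikes, and the arm partly hides them in the last picture, but I never went near them.
- **Failed check:** the same flatness check from the scene camera found only one usable pixel, so it tells nothing. That camera's picture does show the plate seated under the head.

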